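Carry-ready pail of florist's wire

ROBOT

A 6-joint arm with a two-finger parallel gripper is mounted at the origin on the work surface. World frame = base frame: x ahead of the robot, y to its left, z up, the work surface at z = 0. Lengths are in m, angles in rad, forces in N, time in s.
With the tool pointing down it reaches from about 0.375 to 0.975 m from the base axis. Payload 3.8 kg.
Tool frame: the origin (TCP) lies at the very end of the fingers, on their centre line; the grasp point (between the pads) lies 19 mm behind it; z points along the fingers, y is the line along which they close (so a half turn about z gives the same grasp; the last joint's range is limited). The gripper opens to 85 mm and grips with 20 to 120 N. Pads are 22 mm wide; open, the fingers measure 114 mm over their backs; the gripper's body (76 mm by 85 mm) begins 54 mm behind the grasp point. The pads swing forward as they close: fully open they stand 13 mm farther back than shut.
Start: joints at [1.111, 0.264, 1.604, -0, 1.274, -0.037], TCP at [0.277, 0.616, 0.231] pointing down, gripper open.
Joint ranges: [-2.63, 2.63], [-0.94, 2.18], [0.31, 2.57], [-1.31, 4.45], [0, 2.66], [-2.55, 2.55]. Speed limits (rad/s): [2.57, 2.57, 3.14, 3.14, 3.14, 3.14].

INTERFACE

Orientations are given as a rotation vector (axis times angle).
In Python, from cell import manip, eyes, ticket, state gives the robot as it stands (manip), with the cameras (eyes), the job (ticket) and the readings as plain functions.
- The arm moves only by the shell command python3 shift.py 'ROWS' [OPENING] [FORCE]. ROWS is a JSON object whose key "moves" holds a list of rows, 1 to 5 of them, each of 4 numbers: dx, dy, dz in m, then a turn about the tool's z in rad; each row is the pose to reach, as a shift and turn from the pose commanded when the command began, along the tool's axes at that moment; what a row does not reach only later rows make up. A row lasts 1/12 s, in which the tool goes at most 0.0417 m and 0.125 rad, less where a joint would pass 70% of its speed; a pose out of reach is approached as far as the arm can. OPENING is the finger opening in m, set as the command begins (- or left out keeps the last). The fingers move at their own pace and stop on an object; FORCE is the grip in N (left out, the last holds). Time passes only in rows, so rows that do not move let the fingers close. It prints the time, the measured TCP pose, the force, the opening and the grip force at its end. Input that does not fit is refused with a message, and nothing moves.
- state(): the state, without advancing time (a new reading comes with each control period).
- eyes.capture(name): name is "side" or "top"; returns (picture, depth): 384x512x3 uint8, blue, green, red; 384x512 float32, m along the optical axis (not along the pixel's ray), 0 where there is no reading.
- eyes.calibration(name): a dict with "intrinsics" (3x3 intrinsics, pixels), "k1" (the pictures are not rectified: a ray, as slopes to the right and down, at radius r is drawn at 1 + k1 r^2 times it, then the intrinsics apply), "R" (3x3) and "t" (3): a world point X has camera coordinates R X + t. Camera axes: x right, y down, z forward; pixel columns grow to the right and rows downward; lengths in m; the calibration is good to about 2 mm. A picture is of the moment at which its call begins. calibration takes no time and is no camera call.
- ticket.sign_off(): hands the job in; it is judged then, once.
The state is a dict: "t": time; "qpos": joint angles; "joint_velocities": joint speeds; "joint_efforts": joint torques, N m; "position": TCP position; "tcp_rot": TCP orientation; "force": force on the tool from outside, world axes, zero at the start; "wrist_torque": the same for the moment, N m; "gripper_width": finger opening in m; "grip_force": force on a finger pad.
Only numpy, scipy, OpenCV 4.12 (cv2) and the standard library are available. Lean on these libraries where they do the work, as an engineer would, in place of code of your own. Each camera call takes 0.05 s, during which the arm holds its last target. There are 200 camera calls.

TASK

Tidy up the wire: put the loose red wire spool into the tin pail with the other spools, lowering it in rather than dropping it from high. Then swing the pail's handle up, lift the pail by the handle's wooden grip until it hangs at least 6 cm clear of the table, and finish while still holding it there, upright, level and still, with all four spools inside. Never tip the pail, and leave the topiary, the candy jar, the glue gun and the pliers as they are.

Things in the scene. Friction and masses are not known exactly. Their poses are not given: they have to be found in the camera images.
- pail: Galvanised tin pail, open on top, loose on the table: 120 mm high, 124 mm across the foot, 160 mm across the rim, wall 3 mm, floor 5 mm; 0.5 kg with its spools. Origin: centre of the underside, z up. The handle's pivot line runs along its y through the ears at y = +-88 mm, z = 105 mm. At the start the handle lies down over its -x side, leaving the mouth open.
- bail (a joint): Swing of the pail's wire handle (bail) about the ears, rad: 0 is straight up over the pail, 1.25 down on the pail's -x side (where it starts and falls back to when let go), -1.25 down on the +x side. It swings freely; 60 g with its grip.
- grip: Turned light-wood grip at the crown of the handle, 22 mm thick, 72 mm long. Origin: its centre; y along it, as the pail's y. 125 mm from the pivot line. It turns freely on the wire, so pinched fingers keep their direction while the handle swings. Handle down: centre 144 mm above the table, 119 mm from the pail's axis, 28 mm clear of the rim. Handle up, pail on the table: 230 mm.
- red_spool: The loose spool: a bobbin of red florist's wire with white flanges, standing upright on the table, 42 mm in diameter (39 mm between the flanges), 48 mm high, about 50 g. Origin: centre of its underside, z along its axis. There is room for it on top of the three spools in the pail.
- green_spool: Spool of green wire, same size, standing in the pail. Origin: centre of its underside.
- gold_spool: Spool of gold wire, same size, standing in the pail. Origin: centre of its underside.
- blue_spool: Spool of blue wire, same size, standing in the pail. Origin: centre of its underside.
- topiary: Bystander: cone of red candies on a short stem in a clay pot, 290 mm high, 92 mm across the cone's foot. Origin: centre of its underside.
- candy_jar: Bystander: clear jar of peppermints with a green lid, 72 mm in diameter, 110 mm high. Origin: centre of its underside.
- glue_gun: Bystander: purple cordless glue gun lying on its side, about 210 by 125 mm, 33 mm high. Origin: under the middle of its barrel; the nozzle points along its +x, the handle to its -y.
- pliers: Bystander: small pliers with bright green handles lying flat, 130 by 62 mm, 15 mm high. Origin: underside, near the pivot; the jaws point along +x.

How it is judged:
On the way, in this order (a step that is already met when the one before it is completed fails the run):
1. the red spool lies in the pail, let go, while the pail stands on the table (x of red_spool in the frame of pail between -0.075 and 0.075 m and y of red_spool in the frame of pail between -0.075 and 0.075 m and z of red_spool in the frame of pail between -0.005 and 0.112 m and contact force between the fingers and red_spool below 0.1 N and height (world z) of pail below 0.01 m), for 0.2 s.
2. the pail hangs clear of the table from its wooden grip, held in the fingers (height (world z) of pail above 0.05 m and contact force between the fingers and grip above 2 N and value of joint bail between -0.35 and 0.35 rad), for 0.5 s.
At the end, for the whole second after the job is handed in: The pail hangs from its wooden grip in the fingers, 50 mm or more above the table, tilted under 0.14 rad, slower than 30 mm/s and 0.2 rad/s, handle within 0.35 rad of straight up, four spools inside below the rim, pail touching no bystander and these within 30 mm of their starts (all of step 2 and angle between pail's own z axis and vertical below 0.14 rad and linear speed of pail below 0.03 m/s and angular speed of pail below 0.2 rad/s and distance between the grasp point and grip below 0.04 m and x of red_spool in the frame of pail between -0.075 and 0.075 m and y of red_spool in the frame of pail between -0.075 and 0.075 m and z of red_spool in the frame of pail between -0.005 and 0.112 m and x of green_spool in the frame of pail between -0.075 and 0.075 m and y of green_spool in the frame of pail between -0.075 and 0.075 m and z of green_spool in the frame of pail between -0.005 and 0.112 m and x of gold_spool in the frame of pail between -0.075 and 0.075 m and y of gold_spool in the frame of pail between -0.075 and 0.075 m and z of gold_spool in the frame of pail between -0.005 and 0.112 m and x of blue_spool in the frame of pail between -0.075 and 0.075 m and y of blue_spool in the frame of pail between -0.075 and 0.075 m and z of blue_spool in the frame of pail between -0.005 and 0.112 m and contact force between pail and topiary below 0.1 N and contact force between pail and candy_jar below 0.1 N and contact force between pail and glue_gun below 0.1 N and contact force between pail and pliers below 0.1 N and distance of each of topiary, candy_jar, glue_gun, pliers from where it was at the start of the episode below 0.03 m); the arm keeps its last pose, push and grip.
It fails at once if the pail is tipped more than 0.4 rad (angle between pail's own z axis and vertical above 0.4 rad).
It fails at once if the red spool falls freely faster than 1.5 m/s (dropped from more than about 11 cm) (linear speed of red_spool above 1.5 m/s and contact force between the fingers and red_spool below 0.1 N).
It fails at once if the topiary, candy jar, glue gun or pliers are moved more than 30 mm or tipped over (distance of any of topiary, candy_jar, glue_gun, pliers from where it was at the start of the episode above 0.03 m or angle between any of topiary, candy_jar, glue_gun, pliers's own z axis and vertical above 0.4 rad).
It also fails if it takes over 69 s, if anything falls off the work surface, if the arm or the gripper's body presses on something with over 40 N, if the wrist force passes 120 N, or if a joint passes its speed limit or range.

## Working session

There is one attempt and no reset: what is moved stays moved. The work goes in short steps, Python scripts to look and compute and a shell command to move; the robot and the scene stay as the last step left them, time stands still between calls to the robot, and variables do not carry over. Pictures are saved under pics/ and viewed, at most 10 in all, crops included, and the job is handed in when it is done.

```bash
ls; mkdir -p pics
cat > h.py <<'E'
import numpy as np, cv2
from cell import manip, eyes, ticket, state
def pts(name,d):
    c=eyes.calibration(name);K=np.array(c["intrinsics"]);k1=c["k1"]
    v,u=np.mgrid[0:d.shape[0],0:d.shape[1]]
    return ray(c,u,v)*d[...,None],c
def ray(c,u,v):
    K=np.array(c["intrinsics"]);D=np.array([c["k1"],0,0,0.])
    p=np.stack([np.ravel(u),np.ravel(v)],1).astype(np.float64)[:,None]
    n=cv2.undistortPoints(p,K,D)[:,0]
    return np.dstack([n,np.ones(len(n))]).reshape(np.shape(u)+(3,)) if 0 else np.concatenate([n,np.ones((len(n),1))],1).reshape(np.shape(u)+(3,))
def world(name,d):
    P,c=pts(name,d); return (P-np.array(c["t"]))@np.array(c["R"])
def plane(name,u,v,z):
    c=eyes.calibration(name);R=np.array(c["R"]);o=-R.T@np.array(c["t"])
    r=ray(c,np.array(u,float),np.array(v,float))@R
    return o+r*((z-o[2])/r[...,2])[...,None]
E
python3 - <<'E'
from h import *
for n in("side","top"):
    im,d=eyes.capture(n); cv2.imwrite(f"pics/{n}0.png",im); np.savez(f"{n}0.npz",im=im,d=d)
    c=eyes.calibration(n); print(n,-np.array(c["R"]).T@np.array(c["t"]),np.array(c["R"]).round(2).tolist())
print(state())
E
```

```text
cell.py
pics
shift.py
side [ 0.4060359  -0.89489184  0.73120413] [[0.98, -0.2, 0.0], [-0.11, -0.53, -0.84], [0.17, 0.83, -0.54]]
top [ 0.3749212  -0.00945504  1.24958731] [[0.09, -1.0, -0.01], [-0.97, -0.09, -0.21], [0.21, 0.02, -0.98]]
{'t': 0.1, 'qpos': array([ 1.11112660e+00,  2.64693696e-01,  1.60527024e+00, -1.65751642e-06,
        1.27370516e+00, -3.69205263e-02]), 'joint_velocities': array([ 0.00069583, -0.00013917, -0.00481753, -0.00089668, -0.00048726,
       -0.0023715 ]), 'joint_efforts': array([ 5.29115441e-04, -5.16702497e+01, -3.68592489e+01,  1.35366781e-04,
        6.24727036e-03, -5.22445447e-06]), 'position': array([0.27664554, 0.61496138, 0.23005811]), 'tcp_rot': array([-0.65901121, -3.07117279,  0.00316174]), 'force': array([ 0.10179932, -0.52920408,  0.4238369 ]), 'wrist_torque': array([-0.00269095,  0.01870704, -0.01792818]), 'grip_force': 0.0, 'gripper_width': 0.0854172430338165}
```

View pics/side0.png

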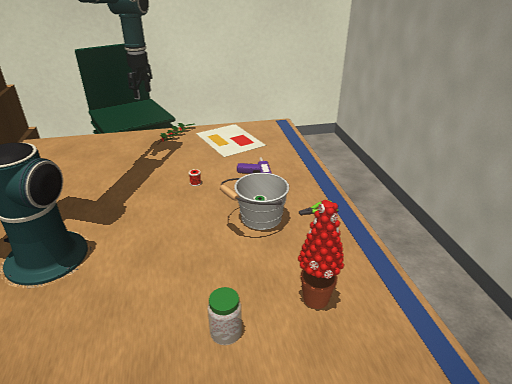

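View pics/top0.png

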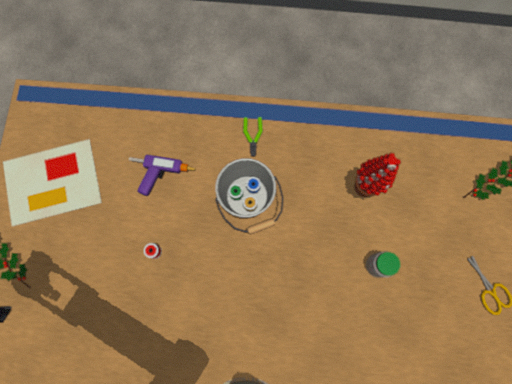

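The side view shows the red spool at (195,177), the pail at (262,200), its grip at (230,190), and the topiary at (320,255). The top view shows the spool at (151,251), the pail mouth at (245,188), and the grip at (261,227). The glue gun is at (160,165) and the pliers at (253,135).

Run:
```python
from h import *
z=np.load("top0.npz");im,d=z["im"],z["d"];W=world("top",d)
print("table z",np.median(W[300:330,250:350,2]))
hsv=cv2.cvtColor(im,cv2.COLOR_BGR2HSV)
# spool: top points
s=W[238:264,138:165].reshape(-1,3);q=s[(s[:,2]>.035)&(s[:,2]<.06)]
print("spool depth",len(q),q.mean(0),q.min(0),q.max(0), (q.min(0)+q.max(0))/2)
m=np.zeros(d.shape,np.uint8);m[238:264,138:165]=(cv2.inRange(hsv[238:264,138:165],(0,0,150),(180,60,255))|cv2.inRange(hsv[238:264,138:165],(0,120,60),(8,255,255))|cv2.inRange(hsv[238:264,138:165],(172,120,60),(180,255,255)))
v,u=np.nonzero(m);c,r=cv2.minEnclosingCircle(np.stack([u,v],1).astype(np.float32));print("spool mask",c,r,plane("top",c[0],c[1],.048))
# rim
p=W[140:240,200:300].reshape(-1,3);q=p[(p[:,2]>.112)&(p[:,2]<.126)]
xy=q[:,:2]; mc=np.median(xy,0)
e=cv2.fitEllipse(xy[np.linalg.norm(xy-mc,axis=1)<.13].astype(np.float32)*1000);print("rim",len(q),e,xy.min(0),xy.max(0))
A=np.c_[2*xy,np.ones(len(xy))]
sel=np.ones(len(xy),bool)
for i in range(8):
    x=np.linalg.lstsq(A[sel],(xy[sel]**2).sum(1),rcond=None)[0];R=np.sqrt(x[2]+x[0]**2+x[1]**2)
    sel=abs(np.linalg.norm(xy-x[:2],axis=1)-R)<.008
print("rim circ",x[:2],R,sel.sum())
# grip
m=np.zeros(d.shape,np.uint8);b=hsv[210:245,240:285];g=W[210:245,240:285]
m=(g[...,2]>.125)&(g[...,2]<.175)
v,u=np.nonzero(m);q=g[m];print("grip",len(q),q.mean(0),q[:,2].max(),cv2.minAreaRect(q[:,:2].astype(np.float32)*1000))
for n,(a,b2,c0,c1) in dict(topi=(145,200,345,410),jar=(245,285,365,405),gun=(150,198,125,198),pl=(112,160,238,268)).items():
    q=W[a:b2,c0:c1].reshape(-1,3);q=q[q[:,2]>.01];print(n,q.min(0).round(3),q.max(0).round(3))
```

```text
table z 0.0010554537064009113
spool depth 180 [0.43672179 0.3109352  0.04920408] [0.41727694 0.2913576  0.035047  ] [0.45761236 0.33155965 0.05619852] [0.43744465 0.31145862 0.04562276]
spool mask (151.625, 250.5) 8.39001178741455 [0.43637621 0.30914203 0.048     ]
rim 567 ((626.0220947265625, 55.30121994018555), (157.8914031982422, 166.894287109375), 24.685617446899414) [ 0.53928906 -0.04761961] [0.71112612 0.13869662]
rim circ [0.62704743 0.05598105] 0.07911530772245057 513
grip 266 [0.52279831 0.00263451 0.15224954] 0.15910199630231442 ((536.5446166992188, 5.261787414550781), (49.6107063293457, 122.95965576171875), 26.237037658691406)
topi [ 0.375 -0.341  0.01 ] [ 0.734 -0.009  1.25 ]
jar [ 0.375 -0.376  0.01 ] [ 0.49  -0.009  1.25 ]
gun [ 0.375 -0.009  0.01 ] [0.725 0.425 1.25 ]
pl [ 0.375 -0.009  0.01 ] [0.879 0.098 1.25 ]
```

Run:
```python
import cv2
im=cv2.imread("pics/top0.png")[140:250,190:300]
cv2.imwrite("pics/c1.png",cv2.resize(im,None,fx=5,fy=5,interpolation=cv2.INTER_CUBIC))
```

```text
(no output)
```

View pics/c1.png

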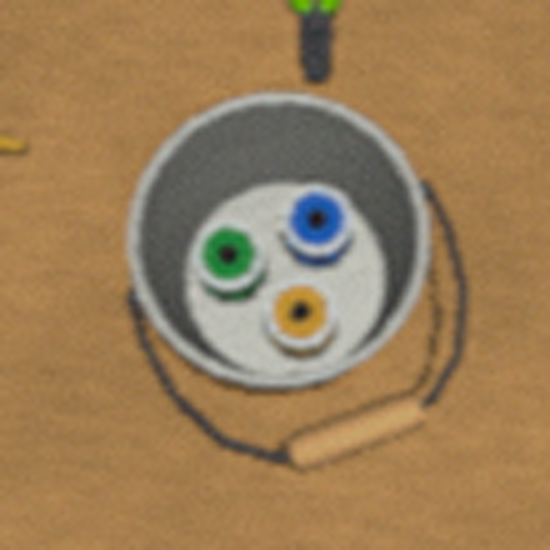

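The crop shows three spools standing in the pail: green at about (236,191), blue (253,184) and gold (250,202). The grip runs from (248,230) to (275,222), and the mouth is clear.

Run:
```python
from h import *
z=np.load("top0.npz");im,d=z["im"],z["d"];W=world("top",d)
hsv=cv2.cvtColor(im,cv2.COLOR_BGR2HSV)
a=plane("top",[248,274.5],[229.8,222],.150);print("ends",a,a.mean(0),np.linalg.norm(a[1]-a[0]),np.arctan2(*(a[0]-a[1])[[1,0]]))
g=W[215:238,244:280];m=(g[...,2]>.138)&(g[...,2]<.165)&(hsv[215:238,244:280,1]>60)&(hsv[215:238,244:280,2]>120)
q=g[m][:,:2];print(m.sum(),cv2.minAreaRect(q.astype(np.float32)*1000),np.median(g[m][:,2]))
C=np.array([.627,.056]);gc=a.mean(0)[:2];print("grip-C",gc-C,np.linalg.norm(gc-C),"dir -x",np.arctan2(*(gc-C)[::-1]))
s=np.array([[228,255],[317,218],[300,312]])/5+[190,140]
P=plane("top",s[:,0],s[:,1],.053);print("spools",P)
from scipy.spatial.transform import Rotation as Ro
print(Ro.from_rotvec(state()["tcp_rot"]).as_matrix().round(3))
for n,(a,b2,c0,c1) in dict(topi=(145,200,345,410),jar=(245,285,365,405),gun=(150,198,125,198),pl=(112,160,238,268)).items():
    q=W[a:b2,c0:c1].reshape(-1,3);q=q[(q[:,2]>.01)&(q[:,2]<.4)];print(n,np.percentile(q,2,0).round(3),np.percentile(q,98,0).round(3))
```

```text
ends [[ 0.50736577  0.03743453  0.15      ]
 [ 0.53395689 -0.02991746  0.15      ]] [0.52066133 0.00375854 0.15      ] 0.07241116898785677 1.9468191533410018
226 ((524.9281005859375, -3.1930503845214844), (21.295698165893555, 90.71184539794922), 26.237037658691406) 0.15419624165045978
grip-C [-0.10633867 -0.05224146] 0.11847819572469676 dir -x -2.6849498665134237
spools [[0.62841985 0.08806326 0.053     ]
 [0.65490454 0.03861963 0.053     ]
 [0.59856954 0.04329018 0.053     ]]
[[-0.912  0.41  -0.001]
 [ 0.41   0.912 -0.002]
 [ 0.    -0.002 -1.   ]]
topi [ 0.641 -0.326  0.038] [ 0.713 -0.248  0.288]
jar [ 0.421 -0.371  0.018] [ 0.485 -0.307  0.115]
gun [0.606 0.242 0.015] [0.718 0.408 0.039]
pl [0.706 0.031 0.01 ] [0.875 0.088 0.123]
```

```bash
cat > to.py <<'E'
import sys
from h import *
from scipy.spatial.transform import Rotation as Ro
s=state();M=Ro.from_rotvec(s["tcp_rot"]).as_matrix()
T=np.array([float(a) for a in sys.argv[1:4]])
print("pos",s["position"].round(4),"delta tool",(M.T@(T-s["position"])).round(4),"y az",np.arctan2(M[1,1],M[0,1]).round(3),"tilt",M[2].round(3))
E
python3 shift.py '{"moves": [[-0.027,-0.021,0,0],[-0.054,-0.042,0,0],[-0.081,-0.063,0,0],[-0.108,-0.084,0,0],[-0.135,-0.105,0,0]]}' 0.085
python3 shift.py '{"moves": [[-0.03,-0.023,0.01,0],[-0.06,-0.046,0.02,0],[-0.09,-0.069,0.03,0],[-0.115,-0.09,0.04,0],[-0.135,-0.105,0.05,0]]}'
python3 shift.py '{"moves": [[0,0,0.01,0],[0,0,0.02,0],[0,0,0.02,0],[0,0,0.02,0]]}'
python3 to.py .4367 .310 .012
```

```text
t: 0.52
position: [0.3571, 0.4628, 0.2306]
tcp_rot: [-0.658, -3.071, 0.002]
force: [0.2, -0.1, 0.2]
gripper_width: 0.0851
grip_force: 0.0
t: 0.93
position: [0.4374, 0.3105, 0.1804]
tcp_rot: [-0.661, -3.071, 0.002]
force: [-0.1, -0.0, -0.8]
gripper_width: 0.0848
grip_force: 0.0
t: 1.27
position: [0.436, 0.3137, 0.1603]
tcp_rot: [-0.657, -3.07, 0.002]
force: [0.4, -0.3, 0.1]
gripper_width: 0.0852
grip_force: 0.0
pos [0.436  0.3137 0.1603] delta tool [-0.0024 -0.0029  0.1483] y az 1.149 tilt [ 0.001 -0.001 -1.   ]
```

```bash
python3 shift.py '{"moves": [[-0.002,-0.002,0.03,0],[-0.002,-0.002,0.06,0],[-0.002,-0.002,0.09,0],[-0.002,-0.002,0.12,0],[-0.002,-0.002,0.135,0]]}'
python3 shift.py '{"moves": [[0,0,0.007,0],[0,0,0.013,0],[0,0,0.013,0]]}'
python3 shift.py '{"moves": [[0,0,0,0],[0,0,0,0],[0,0,0,0],[0,0,0,0],[0,0,0,0]]}' 0.03 30
python3 shift.py '{"moves": [[0,0,0,0],[0,0,0,0],[0,0,0,0],[0,0,0,0],[0,0,0,0]]}'
python3 to.py .4367 .310 .012
```

```text
t: 1.68
position: [0.4358, 0.3109, 0.0234]
tcp_rot: [-0.655, -3.07, 0.004]
force: [-1.4, 0.4, -0.7]
gripper_width: 0.085
grip_force: 0.0
t: 1.93
position: [0.4379, 0.3115, 0.0131]
tcp_rot: [-0.657, -3.072, 0.0]
force: [0.5, -1.4, -0.2]
gripper_width: 0.0848
grip_force: 0.0
t: 2.35
position: [0.439, 0.3112, 0.0148]
tcp_rot: [0.659, 3.07, 0.003]
force: [-0.6, -1.0, 5.5]
gripper_width: 0.0402
grip_force: 29.6
t: 2.77
position: [0.439, 0.3112, 0.0147]
tcp_rot: [0.659, 3.07, 0.003]
force: [-0.6, -0.1, 6.3]
gripper_width: 0.0405
grip_force: 29.6
pos [0.439  0.3112 0.0147] delta tool [ 0.0016 -0.0021  0.0027] y az 1.148 tilt [-0.001  0.002 -1.   ]
```

```bash
python3 shift.py '{"moves": [[0,0,-0.02,0],[0,0,-0.05,0],[0,0,-0.085,0],[0,0,-0.12,0],[0,0,-0.15,0]]}'
python3 shift.py '{"moves": [[0,0,-0.02,0],[0,0,-0.03,0],[0,0,-0.03,0],[0,0,-0.03,0]]}'
python3 to.py .627 .056 .200
python3 - <<'E'
from h import *
im,d=eyes.capture("side"); cv2.imwrite("pics/s1.png",cv2.resize(im[80:220,130:320],None,fx=4,fy=4))
E
```

```text
t: 3.18
position: [0.4382, 0.3106, 0.1656]
tcp_rot: [0.659, 3.071, 0.001]
force: [0.7, 0.6, -0.3]
gripper_width: 0.0402
grip_force: 30.3
t: 3.52
position: [0.4378, 0.3104, 0.1928]
tcp_rot: [-0.659, -3.072, 0.0]
force: [-0.1, -0.3, -0.9]
gripper_width: 0.0404
grip_force: 30.3
pos [0.4378 0.3104 0.1928] delta tool [-0.2769 -0.1544 -0.0072] y az 1.148 tilt [ 0. -0. -1.]
```

View pics/s1.png

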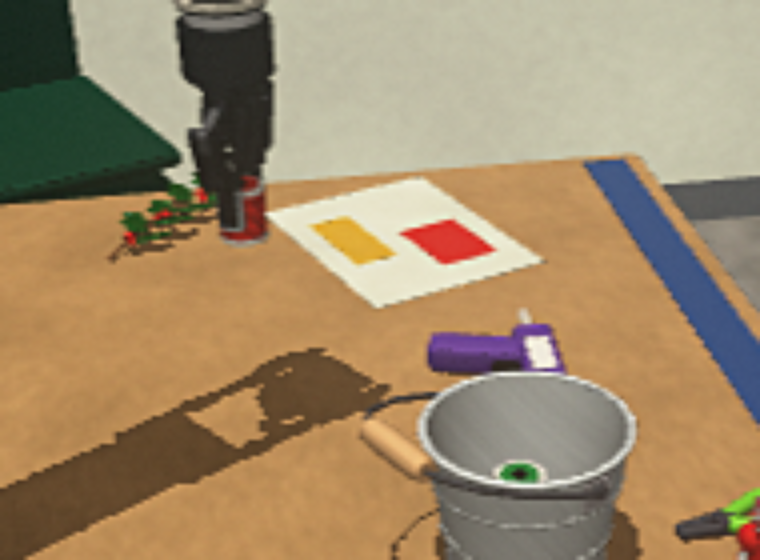

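The spool is held upright in the fingers at about (190,132) in full-picture pixels. The pail and its handle are unchanged.

```bash
python3 shift.py '{"moves": [[-0.02,-0.011,0,0],[-0.05,-0.028,0,0],[-0.08,-0.045,0,0],[-0.11,-0.062,0,0],[-0.14,-0.078,0,0]]}'
python3 shift.py '{"moves": [[-0.03,-0.017,0,0],[-0.06,-0.034,0,0],[-0.09,-0.05,0,0],[-0.12,-0.067,0,0],[-0.137,-0.076,0,0]]}'
python3 shift.py '{"moves": [[0,0,0,0],[0,0,0,0],[0,0,0,0]]}'
python3 to.py .627 .056 .070
```

```text
t: 3.98
position: [0.5326, 0.1803, 0.1902]
tcp_rot: [-0.657, -3.068, 0.004]
force: [1.0, 0.5, -0.9]
gripper_width: 0.0404
grip_force: 30.4
t: 4.4
position: [0.6276, 0.0532, 0.1899]
tcp_rot: [-0.661, -3.067, 0.003]
force: [0.7, 0.4, -0.9]
gripper_width: 0.0405
grip_force: 30.4
t: 4.65
position: [0.6258, 0.0569, 0.1909]
tcp_rot: [-0.659, -3.067, 0.001]
force: [-0.7, 0.4, -1.1]
gripper_width: 0.0402
grip_force: 30.4
pos [0.6258 0.0569 0.1909] delta tool [-1.900e-03 -1.000e-04  1.208e-01] y az 1.148 tilt [ 0.004 -0.002 -1.   ]
```

```bash
python3 shift.py '{"moves": [[-0.002,0,0.02,0],[-0.002,0,0.045,0],[-0.002,0,0.07,0],[-0.002,0,0.095,0],[-0.002,0,0.11,0]]}'
python3 shift.py '{"moves": [[0,0,0.003,0],[0,0,0.006,0],[0,0,0.009,0],[0,0,0.009,0],[0,0,0.009,0]]}'
python3 to.py .627 .056 .068
```

```text
t: 5.07
position: [0.6259, 0.0572, 0.0796]
tcp_rot: [-0.655, -3.067, 0.002]
force: [-0.7, 0.9, -0.3]
gripper_width: 0.0404
grip_force: 30.4
t: 5.48
position: [0.6302, 0.056, 0.0757]
tcp_rot: [0.658, 3.07, 0.001]
force: [1.8, -1.0, -0.2]
gripper_width: 0.0401
grip_force: 30.4
pos [0.6302 0.056  0.0757] delta tool [ 0.0029 -0.0013  0.0077] y az 1.148 tilt [-0.002  0.001 -1.   ]
```

```bash
for i in 1 2; do python3 shift.py '{"moves": [[0,0,0.001,0],[0,0,0.002,0],[0,0,0.003,0],[0,0,0.003,0]]}' | sed -n '2p;4p'; done; python3 shift.py '{"moves": [[0,0,0,0]]}'
```

```text
position: [0.6293, 0.0556, 0.0714]
force: [0.1, 1.4, -0.7]
position: [0.6291, 0.0557, 0.068]
force: [0.5, -0.5, -0.9]
t: 6.23
position: [0.6292, 0.0557, 0.0681]
tcp_rot: [-0.659, -3.071, 0.0]
force: [0.3, 1.4, -0.6]
gripper_width: 0.0405
grip_force: 30.4
```

```bash
for i in 1 2; do python3 shift.py '{"moves": [[0,0,0.001,0],[0,0,0.002,0],[0,0,0.002,0],[0,0,0.002,0]]}' | sed -n '2p;4p'; done
python3 - <<'E'
from h import *
im,d=eyes.capture("side"); cv2.imwrite("pics/s2.png",cv2.resize(im[120:240,190:330],None,fx=5,fy=5))
E
```

```text
position: [0.6298, 0.0557, 0.0678]
force: [-2.7, -0.3, 7.1]
position: [0.6302, 0.0557, 0.0677]
force: [-6.7, -0.4, 17.0]
```

View pics/s2.png

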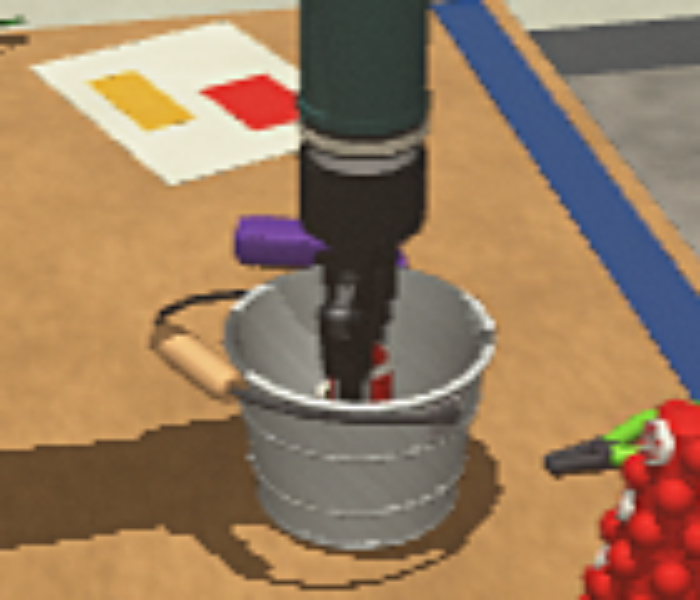

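The spool is seated on the three others inside the pail, with contact at the predicted height. I'll back off the press, then release.

```bash
python3 shift.py '{"moves": [[0,0,-0.002,0],[0,0,-0.003,0],[0,0,-0.003,0]]}' | sed -n '2p;4p'
python3 shift.py '{"moves": [[0,0,0,0],[0,0,0,0],[0,0,0,0],[0,0,0,0],[0,0,0,0]]}' 0.058
python3 shift.py '{"moves": [[0,0,-0.01,0],[0,0,-0.03,0],[0,0,-0.06,0],[0,0,-0.09,0],[0,0,-0.12,0]]}'
python3 shift.py '{"moves": [[0,0,-0.03,0.12],[0,0,-0.06,0.24],[0,0,-0.09,0.36],[0,0,-0.10,0.48],[0,0,-0.10,0.6]]}' 0.054
python3 shift.py '{"moves": [[-0.03,0,0,0.118],[-0.06,0,0,0.118],[-0.09,0,0,0.118],[-0.12,0,0,0.118],[-0.15,0,0,0.118]]}' >/dev/null
python3 to.py .5195 .0045 .2
python3 - <<'E'
from h import *
im,d=eyes.capture("top"); cv2.imwrite("pics/t2.png",cv2.resize(im[100:260,160:320],None,fx=3.7,fy=3.7)); np.savez("top2.npz",im=im,d=d)
im,d=eyes.capture("side"); cv2.imwrite("pics/s3.png",im)
E
```

```text
position: [0.6297, 0.0557, 0.0678]
force: [-0.3, -0.5, 4.4]
t: 7.62
position: [0.629, 0.0557, 0.0668]
tcp_rot: [-0.659, -3.071, 0.0]
force: [-0.3, 0.2, -0.4]
gripper_width: 0.058
grip_force: 0.0
t: 8.03
position: [0.629, 0.0557, 0.1889]
tcp_rot: [-0.659, -3.071, 0.0]
force: [0.6, -0.7, -0.0]
gripper_width: 0.0579
grip_force: 0.0
t: 8.45
position: [0.6316, 0.0558, 0.2938]
tcp_rot: [1.542, 2.728, 0.008]
force: [-0.1, -0.0, 0.2]
gripper_width: 0.0539
grip_force: 0.0
pos [ 0.7079 -0.0734  0.2883] delta tool [ 0.1494 -0.1388  0.0881] y az 0.43 tilt [-0.     0.001 -1.   ]
```

View pics/t2.png

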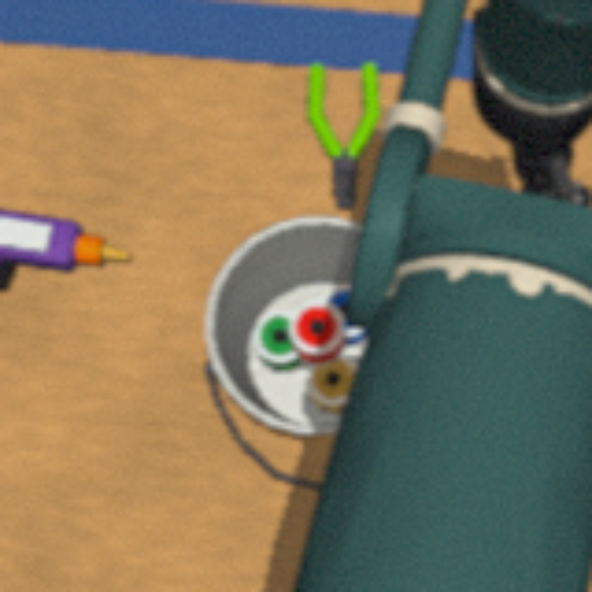

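The red spool stands upright on the other three in the pail, at about (245,188) in full-picture pixels. The arm hides the pail's right side. I'll check whether the pail has shifted, then go to the grip.

```bash
python3 - <<'E'
from h import *
z=np.load("top2.npz");p=world("top",z["d"])[140:240,200:258].reshape(-1,3);xy=p[(p[:,2]>.112)&(p[:,2]<.126)][:,:2]
xy=xy[abs(np.linalg.norm(xy-[.627,.056],axis=1)-.079)<.012]
from scipy.optimize import least_squares
print(least_squares(lambda c:np.linalg.norm(xy-c,axis=1)-.079,[.627,.056],loss="soft_l1",f_scale=.003).x,len(xy))
im=cv2.imread("pics/s3.png");o=cv2.imread("pics/side0.png");hs=[cv2.inRange(cv2.cvtColor(i[175:205,215:245],cv2.COLOR_BGR2HSV),(8,60,190),(22,170,255)) for i in(o,im)]
for h in hs:
    M=cv2.moments(h,True);c=(215+M["m10"]/M["m00"],175+M["m01"]/M["m00"]);print(M["m00"],c,plane("side",*c,.148))
E
python3 shift.py '{"moves": [[0.03,-0.028,0,0],[0.06,-0.056,0,0],[0.09,-0.084,0,0],[0.12,-0.112,0,0],[0.15,-0.139,0,0]]}' 0.054
python3 shift.py '{"moves": [[0,0,0.02,0],[0,0,0.04,0],[0,0,0.06,0],[0,0,0.06,0],[0,0,0.06,0]]}'
python3 to.py .5195 .0045 .127
```

```text
[0.62683828 0.05614187] 330
277.0 (226.4765342960289, 184.12274368231047) [0.5212613  0.03985666 0.148     ]
406.0 (224.27586206896552, 187.73399014778326) [0.51218338 0.02161577 0.148     ]
t: 9.38
position: [0.5162, 0.0071, 0.2874]
tcp_rot: [-1.696, -2.644, -0.0]
force: [0.3, -0.1, 0.8]
gripper_width: 0.0541
grip_force: 0.0
t: 9.8
position: [0.5172, 0.0066, 0.2268]
tcp_rot: [-1.695, -2.643, 0.002]
force: [0.6, -0.3, -0.0]
gripper_width: 0.0541
grip_force: 0.0
pos [0.5172 0.0066 0.2268] delta tool [-0.003   0.0014  0.0998] y az 0.43 tilt [ 0.001 -0.002 -1.   ]
```

```bash
python3 shift.py '{"moves": [[-0.003,0.001,0.02,0],[-0.003,0.001,0.04,0],[-0.003,0.001,0.06,0],[-0.003,0.001,0.07,0],[-0.003,0.001,0.07,0]]}' | sed -n '2p;4p'
python3 shift.py '{"moves": [[0,0,0.01,0],[0,0,0.02,0],[0,0,0.028,0],[0,0,0.028,0]]}'
python3 - <<'E'
from h import *
im,d=eyes.capture("side"); cv2.imwrite("pics/s4.png",cv2.resize(im[130:240,190:330],None,fx=5,fy=5))
E
```

```text
position: [0.5196, 0.0039, 0.156]
force: [-0.3, -0.1, -0.4]
t: 10.55
position: [0.5196, 0.0038, 0.1277]
tcp_rot: [-1.695, -2.642, 0.002]
force: [0.2, -0.1, 0.2]
gripper_width: 0.0539
grip_force: 0.0
```

View pics/s4.png

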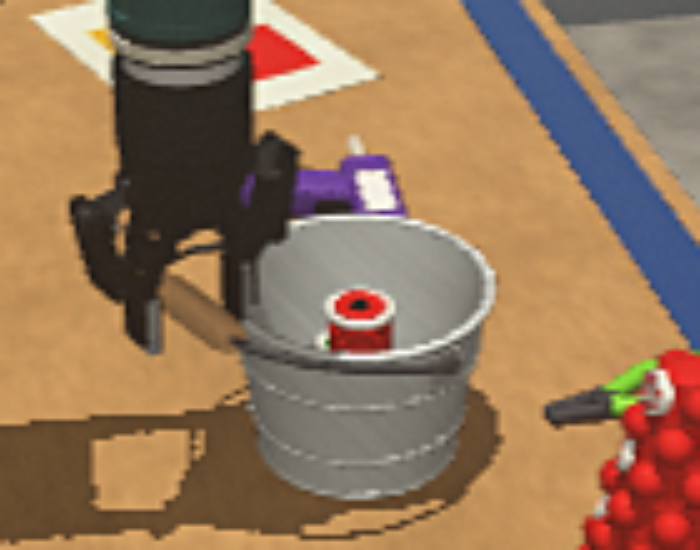

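The fingers straddle the grip, at about (228,190), and the red spool stands upright in the pail. Closing.

```bash
python3 shift.py '{"moves": [[0,0,0,0],[0,0,0,0],[0,0,0,0],[0,0,0,0],[0,0,0,0]]}' 0.01 50
python3 shift.py '{"moves": [[0,0,0,0],[0,0,0,0],[0,0,0,0]]}'
python3 - <<'E'
import numpy as np
# arc of grip centre about pivot: forward (pail x) and up, from 1.25 to 0
for a in np.linspace(1.25,0,16): print(round(a,3),round(.125*(np.sin(1.25)-np.sin(a)),4),round(.125*(np.cos(a)-np.cos(1.25)),4))
E
python3 to.py .627 .056 .212
```

```text
t: 11.02
position: [0.5213, 0.004, 0.1301]
tcp_rot: [1.695, 2.643, 0.002]
force: [0.3, 1.3, 3.7]
gripper_width: 0.0203
grip_force: 48.8
t: 11.27
position: [0.5212, 0.0038, 0.1299]
tcp_rot: [1.696, 2.644, 0.001]
force: [-0.3, 0.5, 3.8]
gripper_width: 0.0202
grip_force: 49.0
1.25 0.0 0.0
1.167 0.0037 0.0097
1.083 0.0082 0.0191
1.0 0.0134 0.0281
0.917 0.0194 0.0366
0.833 0.0261 0.0446
0.75 0.0334 0.052
0.667 0.0413 0.0588
0.583 0.0498 0.0649
0.5 0.0587 0.0703
0.417 0.068 0.0749
0.333 0.0777 0.0787
0.25 0.0877 0.0817
0.167 0.0979 0.0839
0.083 0.1082 0.0852
0.0 0.1186 0.0856
pos [0.5212 0.0038 0.1299] delta tool [ 0.0033  0.118  -0.082 ] y az 0.43 tilt [-0.     0.001 -1.   ]
```

```bash
python3 shift.py '{"moves": [[0,0.004,-0.010,0],[0,0.008,-0.019,0],[0.001,0.0134,-0.028,0],[0.001,0.0194,-0.0366,0],[0.001,0.026,-0.0446,0]]}' | sed -n '2p;4,6p'
python3 shift.py '{"moves": [[0,0,0,0],[0,0,0,0]]}'
```

```text
position: [0.5442, 0.0156, 0.1752]
force: [-2.7, -0.4, 1.2]
gripper_width: 0.0205
grip_force: 49.0
t: 11.85
position: [0.5447, 0.0153, 0.1753]
tcp_rot: [1.695, 2.644, -0.0]
force: [-3.8, -3.0, 3.4]
gripper_width: 0.0203
grip_force: 49.4
```

```bash
python3 shift.py '{"moves": [[0,0.0073,-0.0074,0],[0,0.0152,-0.0142,0],[0.001,0.0237,-0.0203,0],[0.001,0.0326,-0.0257,0],[0.001,0.042,-0.0303,0]]}' | sed -n '2p;4,6p'
python3 shift.py '{"moves": [[0,0,0,0],[0,0,0,0]]}'
python3 to.py .627 .056 .212
```

```text
position: [0.5826, 0.0337, 0.2053]
force: [-2.1, -2.3, 2.9]
gripper_width: 0.0207
grip_force: 49.3
t: 12.43
position: [0.583, 0.0339, 0.2054]
tcp_rot: [1.695, 2.643, 0.001]
force: [-3.3, -2.2, 8.1]
gripper_width: 0.0205
grip_force: 49.8
pos [0.583  0.0339 0.2054] delta tool [ 0.0017  0.0493 -0.0065] y az 0.43 tilt [-0.001  0.002 -1.   ]
```

```bash
python3 shift.py '{"moves": [[0,0.01,-0.0045,0],[0,0.02,-0.0075,0],[0.001,0.03,-0.0095,0],[0.001,0.04,-0.0108,0],[0.001,0.049,-0.011,0]]}' | sed -n '2p;4,6p'
python3 shift.py '{"moves": [[0,0,0,0],[0,0,0,0]]}'
python3 shift.py '{"moves": [[0,0,-0.002,0],[0,0,-0.004,0],[0,0,-0.006,0],[0,0,-0.008,0],[0,0,-0.008,0]]}'
python3 - <<'E'
from h import *
im,d=eyes.capture("side"); cv2.imwrite("pics/s5.png",cv2.resize(im[90:240,190:330],None,fx=4,fy=4))
E
```

```text
position: [0.6277, 0.0557, 0.2158]
force: [2.1, -2.7, 4.1]
gripper_width: 0.0204
grip_force: 49.4
t: 13.02
position: [0.6274, 0.0555, 0.2158]
tcp_rot: [1.695, 2.643, 0.002]
force: [1.7, -3.4, 5.9]
gripper_width: 0.0206
grip_force: 49.6
t: 13.43
position: [0.6248, 0.0555, 0.2219]
tcp_rot: [-1.695, -2.642, 0.002]
force: [-0.1, -0.1, -5.8]
gripper_width: 0.0201
grip_force: 48.9
```

View pics/s5.png

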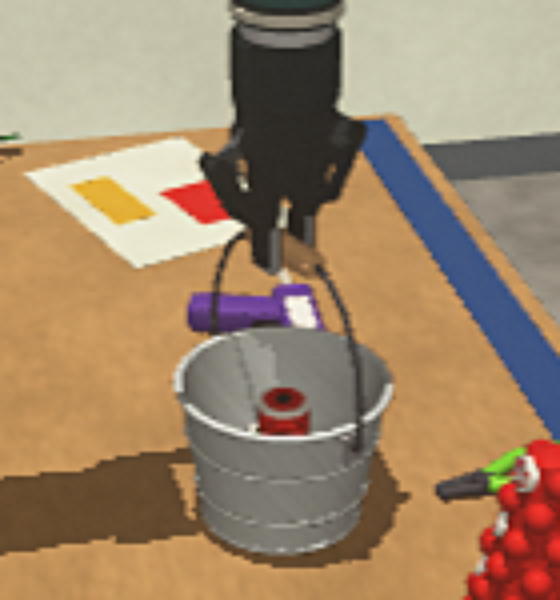

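The handle is up and held at about (262,153), and the load has come onto the wrist. The pail is upright with the red spool inside. Lifting gently.

```bash
python3 shift.py '{"moves": [[0,0,-0.003,0],[0,0,-0.008,0],[0,0,-0.014,0],[0,0,-0.020,0],[0,0,-0.026,0]]}' | sed -n '2p;4,6p'
python3 shift.py '{"moves": [[0,0,-0.007,0],[0,0,-0.014,0],[0,0,-0.021,0],[0,0,-0.028,0],[0,0,-0.035,0]]}' | sed -n '2p;4,6p'
python3 shift.py '{"moves": [[0,0,-0.006,0],[0,0,-0.012,0],[0,0,-0.017,0],[0,0,-0.020,0],[0,0,-0.022,0]]}' | sed -n '2p;4,6p'
for i in 1 2 3 4 5; do python3 shift.py '{"moves": [[0,0,0,0],[0,0,0,0],[0,0,0,0],[0,0,0,0],[0,0,0,0]]}' | sed -n '1,2p;4,6p'; done
python3 - <<'E'
from h import *
im,d=eyes.capture("side"); cv2.imwrite("pics/s6.png",im); W=world("side",d)
q=W[120:240,225:300].reshape(-1,3);q=q[(np.linalg.norm(q[:,:2]-[.627,.056],axis=1)<.1)&(q[:,2]>.02)];print("lowest of pail",np.percentile(q[:,2],[0,1,5]))
E
```

```text
position: [0.6261, 0.0552, 0.2504]
force: [0.6, 0.9, -6.9]
gripper_width: 0.0204
grip_force: 49.0
position: [0.6258, 0.0553, 0.2851]
force: [0.0, 0.4, -6.0]
gripper_width: 0.0204
grip_force: 48.9
position: [0.626, 0.0553, 0.3068]
force: [0.1, -0.1, -6.2]
gripper_width: 0.0205
grip_force: 49.0
t: 15.15
position: [0.6256, 0.0553, 0.3057]
force: [-0.8, -0.1, -6.9]
gripper_width: 0.0202
grip_force: 48.9
t: 15.57
position: [0.6258, 0.0553, 0.3062]
force: [0.2, -1.0, -6.9]
gripper_width: 0.0202
grip_force: 48.9
t: 15.98
position: [0.6258, 0.0553, 0.3062]
force: [0.3, 0.3, -6.5]
gripper_width: 0.0204
grip_force: 48.9
t: 16.4
position: [0.6258, 0.0553, 0.3062]
force: [-0.4, -0.4, -6.0]
gripper_width: 0.0203
grip_force: 48.9
t: 16.82
position: [0.6258, 0.0553, 0.3062]
force: [0.2, 0.2, -6.0]
gripper_width: 0.0205
grip_force: 48.9
lowest of pail [0.09188039 0.09519789 0.10550382]
```

View pics/s6.png

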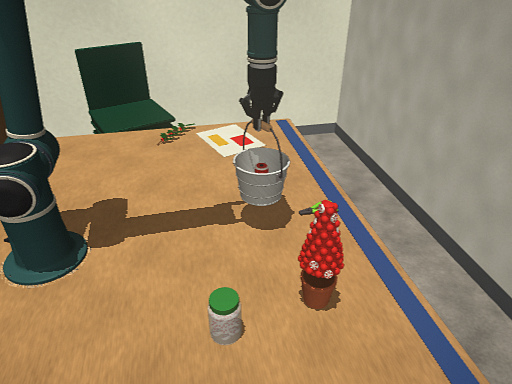

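The pail hangs upright at about (262,180), roughly 9 cm up, with the red spool inside and the bystanders untouched. I'll let it settle and check that it is still.

```bash
for i in 1 2 3 4 5 6; do python3 shift.py '{"moves": [[0,0,0,0],[0,0,0,0],[0,0,0,0],[0,0,0,0],[0,0,0,0]]}' >/dev/null; done
python3 - <<'E'
from h import *
for i in range(6):
    im,d=eyes.capture("side");W=world("side",d)[120:215,225:300].reshape(-1,3)
    q=W[(np.linalg.norm(W[:,:2]-[.627,.056],axis=1)<.1)&(W[:,2]>.04)&(W[:,2]<.22)]
    g=cv2.cvtColor(im,cv2.COLOR_BGR2GRAY).astype(np.float32)[145:210,230:295]
    if i: print(cv2.phaseCorrelate(p,g)[0],end=" ")
    p=g
    r=q[q[:,2]>np.percentile(q[:,2],99)-.01];a=np.linalg.lstsq(np.c_[r[:,:2],np.ones(len(r))],r[:,2],rcond=None)[0]
    print(state()["t"],q.mean(0).round(4),"z01",np.percentile(q[:,2],1).round(3),"rim slope",a[:2].round(3))
E
```

```text
19.4167 [0.6235 0.0383 0.1692] z01 0.095 rim slope [-0.009 -0.01 ]
(-0.008521082240712019, 0.015353352169675816) 19.4667 [0.6234 0.0383 0.1692] z01 0.095 rim slope [-0.008 -0.007]
(-0.016342099841729407, -0.009318734733462009) 19.5167 [0.6235 0.0385 0.1692] z01 0.095 rim slope [-0.008 -0.01 ]
(0.014000690160465012, 0.005863339767394393) 19.5667 [0.6235 0.0383 0.1691] z01 0.095 rim slope [-0.009 -0.009]
(0.0017012439226888887, -0.004972558049246345) 19.6167 [0.6236 0.0383 0.1693] z01 0.095 rim slope [-0.008 -0.008]
(0.012244804306241974, -0.00165822878505395) 19.6667 [0.6236 0.0384 0.1691] z01 0.095 rim slope [-0.01 -0.01]
```

Still and level, so I'm handing it in.

```bash
python3 -c "
from cell import manip, eyes, ticket, state
print(ticket.sign_off())"
```

```text
the job is handed in; nothing more can be done
None
```

The job is handed in: the red spool is in the pail on top of the other three, and the pail hangs still and level by its wooden grip about 9 cm above the table, bystanders untouched; sign-off returned no verdict.

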